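# Change over the push-latch sample cases

### The arm

A 6-joint arm with a two-finger parallel gripper is mounted at the origin on a cart in front of the work surface, level with it; the furniture and walls round the work are solid. World frame = base frame: x ahead of the robot, y to its left, z up, the work surface at z = 0. Lengths are in m, angles in degrees, forces in N, time in s.
With the tool pointing down it reaches from about 0.25 to 0.725 m from the base axis. Payload 9.7 kg.
Tool frame: the origin (TCP) lies at the very end of the fingers, on their centre line; the grasp point (between the pads) lies grasp_offset behind it (grasp_offset is the distance from the TCP to the grasp point, in m); z points along the fingers, y is the line along which they close (so a half turn about z gives the same grasp; the last joint's range is limited). The gripper opens to 85 mm and grips with 20 to 120 N. Pads are 22 mm wide; open, the fingers measure 114 mm over their backs; the gripper's body (76 mm by 85 mm) begins 54 mm behind the grasp point. The pads swing forward as they close: fully open they stand 13 mm farther back than shut.
Start: joints at [-72.365, 4.979, 10.078, 95.1, 0, 90], TCP at [0.167, -0.524, 0.201] pointing down, gripper open.
Joint ranges: [-179.16, 179.16], [-48.56, 103.87], [-65.8, 70.77], [-126.05, 130.52], [-82.76, 87.17], [-180, 180]. Speed limits (degrees/s): [127.2, 127.2, 147.25, 180, 180, 180].

### API

Orientations are given as [roll, pitch, yaw] about the fixed x, y, z axes, in that order (R = Rz(yaw) Ry(pitch) Rx(roll)).
In Python, from workcell import get_obs, camera, calibration, job_done, recognise, cut_out, mark_of, grasp_offset gives the robot as it stands.
- The arm moves only by the tool servo_tool, never from a script. Its argument "moves" is a list of rows, each a list of 3 entries, a list of its own where there are three numbers: the turn, a rotation vector about the tool's x, y, z in degrees, then the shift along the tool's x, y, z in m, then the opening in per cent of the stroke, from 0 (shut) to 100 (fully open). In form: [[[ax, ay, az], [x, y, z], claw], ...]. A call has 1 to 12 rows; each row shifts and turns the commanded pose from where the row before left it, along the tool's axes as they then stand; what a row does not reach is not made up. A row lasts 1/10 s, in which the tool goes at most 50 mm and 8.59 degrees, less where a joint would pass 70% of its speed; a pose out of reach is approached as far as the arm can. A call is refused whole if a number of a shift passes 0.05 or a number of a turn 8.59, either way. A call with a gripper value outside its range is refused whole. The fingers move at their own pace and stop on an object; "force" is the grip in N (left out, the last holds). Time passes only in rows, so rows that do not move let the fingers close. It gives the time, the measured TCP pose, the force, the opening and the grip force at its end, in the units of the state.
- get_obs(): the state, without advancing time (a new reading comes with each control period).
- camera(name): name is "scene" or "side" or "wrist"; returns (picture, depth): 384x512x3 uint8, red, green, blue; 384x512 float32, m along the optical axis (not along the pixel's ray), 0 where there is no reading.
- calibration(name): a dict with "camera_matrix" (3x3 intrinsics, pixels), "dist" ([k1, k2, p1, p2, k3] as OpenCV has them; the pictures are not rectified), "R" (3x3) and "t" (3): a world point X has camera coordinates R X + t. Camera axes: x right, y down, z forward; pixel columns grow to the right and rows downward; lengths in m; the calibration is good to about 2 mm. A picture is of the moment at which its call begins: read the wrist's pose just before it. calibration takes no time and is no camera call; for the wrist camera it gives the pose at the moment of the call.
- job_done(): hands the job in; it is judged then, once.
Trained networks look in the newest picture that a camera, given by its name, has taken for a name from the list of things; names that differ only in an ending like _2 or _b are one class to them, and where a whole thing is asked for, a point or a joint stands for the part that bears it (a point fixed in the world has none). Each returns a list of dicts, best first, with "score" (0 to 1); they miss things now and then, are a little off and sometimes report something else, mostly with a low value. They report only what shows in the picture. A call takes as long as a camera call.
- recognise(name, camera): "xyz" ([x, y, z] in m, in the coordinates of the camera as it stood for that picture, good to about 4 mm: the middle of the surface that is visible of it).
- cut_out(name, camera): "mask" (384x512 bool, what is visible of it).
- mark_of(name, camera): "xyz" ([x, y, z] in m, in the coordinates of the camera as it stood for that picture, good to about 4 mm: a listed point, or the origin of a listed thing).
The state is a dict: "time": time; "q": joint angles; "qd": joint speeds; "joint_efforts": joint torques, N m; "ee_pos": TCP position; "tcp_rot": TCP orientation; "wrist_force": force on the tool from outside, world axes, zero at the start; "torque": the same for the moment, N m; "opening": finger opening in m; "grasp_force": force on a finger pad.
Only numpy, scipy, OpenCV 4.12 (cv2) and the standard library are available. Lean on these libraries where they do the work, as an engineer would, in place of code of your own. Each camera call takes 0.05 s, during which the arm holds its last target. There are 200 camera calls.

### The job

The wide sample case that stands open has been filled: press its lid down until the push latch clicks and the lid stays shut. The next sample goes into the narrow case: press its lid so that it springs up and stays open. Leave the other wide case shut, and see that both lids ended up as they should, for every full press switches a latch over.

Things in the scene. Friction and masses are not known exactly. Their poses are not given: they have to be found in the camera images.
- case_open_pad (a point): Top centre of the black rubber press pad (24 mm round) on the aluminium lid of the wide grey case that starts open. Case: fixed, 116 mm wide and deep, rim 58 mm up, turned up to 20 deg. Axes fixed to the lid: x from front (robot's side) to rear hinge, y along the hinge, z out of its upper face. Shut: lid level, pad 61 mm above the bench. Open: tilted 0.5 rad, pad 96 mm up, 15 mm farther back.
- case_narrow_pad (a point): The same point on the lid of the only narrow case: 68 mm wide along y (lid 54 mm), 116 mm deep; other sizes, axes, hinge and push latch as the first. Starts shut. A full press goes to a stop 6 mm below the shut height at the pad and takes 3 to 4 N straight down there (use 6 to 12 N); let go, it springs open in about 0.5 s. A small vial stands beside its left rear.
- case_spare_pad (a point): The same point on the lid of the second wide case (116 mm), like the first in everything except that it starts shut. To be left shut.
- case_open_lid (a joint): Lid angle of the first wide case, rad: 0 shut (latched), 0.5 open, -0.08 at the stop. Hinge 75 mm behind the pad, 50 mm above the bench; lid inside the rim, 101 mm deep, 102 mm wide. A spring lifts it. Push-push latch: after a full press to the stop (3 to 4 N; use 6 to 12) and letting go, an open lid stays shut and a shut one springs open. A press that stops short switches nothing.

How it is judged:
By the outcome, as a careful person would: the job done as asked, in the order asked, and still so for the second after the job is handed in, with the robot touching nothing.
It also fails if it takes over 48 s, if anything falls off the work surface, if the arm or the gripper's body presses on something with over 40 N, if the wrist force passes 120 N, or if a joint passes its speed limit or range.

## Working session

There is one attempt and no reset: what is moved stays moved. The work goes in short steps, Python scripts to look and compute and a tool call to move; the robot and the scene stay as the last step left them, time stands still between calls to the robot, and variables do not carry over. Pictures are saved under pics/ and viewed, at most 10 in all, crops included, and the job is handed in when it is done.

Besides the shell and the picture viewer there is one more tool, called after "Call:" as a command line: name --argument value ..., lists and objects as JSON in quotes. servo_tool: Moves the arm, as the interface text tells. Its arguments: {"type":"object","properties":{"moves":{"type":"array"},"force":{"type":"number"}},"required":["moves"]}

```bash
mkdir -p pics; cat > h.py <<'E'
import numpy as np, cv2
from workcell import *
def world(p,c):
    k=calibration(c); return np.array(k["R"]).T@(np.array(p)-np.array(k["t"]))
def pix(X,c):
    k=calibration(c); r,_=cv2.Rodrigues(np.array(k["R"]))
    return cv2.projectPoints(np.array([X],float),r,np.array(k["t"],float),np.array(k["camera_matrix"]),np.array(k["dist"],float))[0].ravel()
E
python3 - <<'E'
from h import *
o=get_obs();print(o['time'],o['ee_pos'],o['tcp_rot'],o['opening'],grasp_offset)
ims=[]
for c in ['scene','side']:
    im,d=camera(c);cv2.imwrite(f'pics/{c}0.png',im[:,:,::-1])
    for n in ['case_open_pad','case_narrow_pad','case_spare_pad']:
        for r in mark_of(n,c)[:4]:
            w=world(r['xyz'],c);print(c,n,round(r['score'],2),w.round(3),pix(w,c).round())
E
```

```text
0.0 [ 0.16654319 -0.52389575  0.1999849 ] [-1.79924630e+02  5.83430742e-04  1.76338337e+01] 0.08499305056455767 0.0187
scene case_open_pad 0.71 [0.506 0.21  0.096] [178. 242.]
scene case_narrow_pad 0.77 [ 0.527 -0.222  0.061] [307. 161.]
scene case_spare_pad 0.56 [0.551 0.024 0.061] [233. 200.]
side case_open_pad 0.91 [0.508 0.21  0.091] [221. 159.]
side case_spare_pad 0.75 [0.548 0.022 0.062] [258. 207.]
```

View pics/scene0.png

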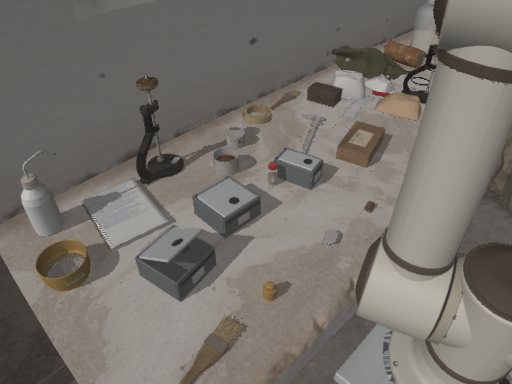

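View pics/side0.png

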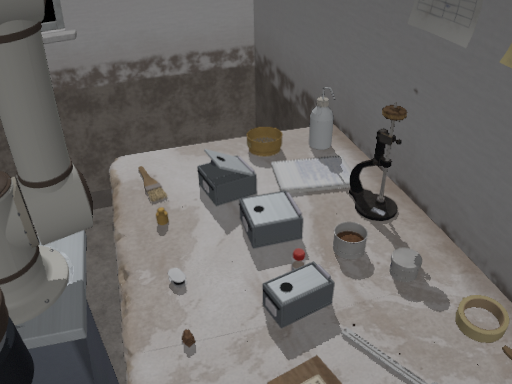

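Scene picture: the open wide case is at (178,242), the shut wide spare at (233,200), and the narrow one at (307,161) with the red-capped vial at (272,170). The networks' marks agree with the pictures. Next I measure the yaw and refine the pads.

```bash
cat >> h.py <<'E'
def pts(mask,d,c):
    k=calibration(c);v,u=np.nonzero(mask&(d>0));z=d[v,u]
    n=cv2.undistortPoints(np.stack([u,v],1).astype(float)[:,None],np.array(k["camera_matrix"]),np.array(k["dist"],float))[:,0]
    P=np.c_[n*z[:,None],z]; return (P-np.array(k["t"]))@np.array(k["R"]),u,v
def analyse(c,n,r=0.075):
    im,d=camera(c); m=mark_of(n,c)
    if not m: print(c,n,'none');return
    w=world(m[0]['xyz'],c); P,u,v=pts(d>0,d,c); g=im.max(2)[v,u]
    near=np.hypot(*(P-w)[:,:2].T)
    dark=(near<.022)&(g<60)&(abs(P[:,2]-w[2])<.02)
    print(c,n,round(m[0]['score'],2),'mark',w.round(4),'dark',dark.sum(),P[dark].mean(0).round(4) if dark.any() else '')
    co=cut_out(n,c)
    if co:
        Q,_,_=pts(co[0]['mask'],d,c); Q=Q[np.hypot(*(Q-w)[:,:2].T)<.12]
        print('  lid rect',[np.round(x,3) for x in cv2.minAreaRect(Q[:,:2].astype(np.float32))],'zmed',np.median(Q[:,2]).round(4))
E
python3 - <<'E'
from h import *
for c in ['scene','side']:
    for n in ['case_open_pad','case_narrow_pad']: analyse(c,n)
E
```

```text
scene case_open_pad 0.59 mark [0.5089 0.2104 0.0965] dark 35 [0.5051 0.2122 0.0982]
  lid rect [array([0.534, 0.188]), array([0.093, 0.159]), np.float64(11.694)] zmed 0.0872
scene case_narrow_pad 0.64 mark [ 0.5264 -0.2227  0.0592] dark 26 [ 0.526  -0.222   0.0614]
  lid rect [array([ 0.549, -0.215]), array([0.102, 0.058]), np.float64(12.678)] zmed 0.0594
side case_open_pad 0.88 mark [0.5087 0.2096 0.0946] dark 14 [0.507  0.2071 0.0944]
  lid rect [array([0.529, 0.212]), array([0.093, 0.109]), np.float64(11.793)] zmed 0.083
side case_narrow_pad 0.83 mark [ 0.5276 -0.2236  0.0567] dark 81 [ 0.5242 -0.2236  0.0596]
  lid rect [array([ 0.547, -0.217]), array([0.105, 0.06 ]), np.float64(14.571)] zmed 0.0573
```

Call:
servo_tool --moves '[[[0,0,0],[0.014,-0.015,0],0],[[0,0,0],[0.027,-0.03,0],0],[[0,0,0],[0.027,-0.03,0],0],[[0,0,0],[0.027,-0.03,0],0],[[0,0,0],[0.027,-0.03,0],0],[[0,0,0],[0.027,-0.03,0],0],[[0,0,0],[0.027,-0.03,0],0],[[0,0,0],[0.027,-0.03,0],0],[[0,0,0],[0.027,-0.03,0],0],[[0,0,0],[0.027,-0.03,0],0],[[0,0,0],[0.027,-0.03,0],0],[[0,0,0],[0.027,-0.03,0],0]]'

```text
time: 2.2
ee_pos: [0.3589, -0.0996, 0.201]
tcp_rot: [180.0, -0.0, 17.6]
wrist_force: [0.7, -0.2, -0.4]
opening: -0.0001
grasp_force: 0.0
```

Call:
servo_tool --moves '[[[0,0,0],[0.027,-0.03,0],0],[[0,0,0],[0.027,-0.03,0],0],[[0,0,0],[0.027,-0.03,0],0],[[0,0,0],[0.027,-0.03,0],0],[[0,0,0],[0.027,-0.03,0],0],[[0,0,0],[0.027,-0.03,0],0],[[0,0,0],[0.014,-0.015,0],0],[[0,0,0],[0,0,0],0],[[0,0,0],[0,0,0],0]]'

```text
time: 3.1
ee_pos: [0.4669, 0.1381, 0.2005]
tcp_rot: [180.0, 0.0, 17.7]
wrist_force: [-0.0, -0.7, 0.7]
opening: -0.0001
grasp_force: 0.0
```

```bash
cat >> h.py <<'E'
def delta(X):
    from scipy.spatial.transform import Rotation as Ro
    o=get_obs();R=Ro.from_euler('xyz',o['tcp_rot'],degrees=True).as_matrix()
    print('t',o['time'],'pos',np.round(o['ee_pos'],4),'rot',np.round(o['tcp_rot'],1),'F',np.round(o['wrist_force'],2),'op',round(o['opening'],4),'tool delta',(R.T@(np.array(X)-o['ee_pos'])).round(4))
E
python3 - <<'E'
from h import *
analyse('wrist','case_open_pad');delta([.507,.2095,.11])
cv2.imwrite('pics/w1.png',camera('wrist')[0][:,:,::-1])
E
```

```text
wrist case_open_pad 0.93 mark [0.5091 0.2128 0.0932] dark 0 
  lid rect [array([0.525, 0.225]), array([0.09 , 0.129]), np.float64(10.298)] zmed 0.0838
t 3.25 pos [0.4669 0.1372 0.201 ] rot [180.   -0.   17.6] F [-0.34 -0.05 -0.83] op 0.0004 tool delta [ 0.06   -0.0568  0.091 ]
```

View pics/w1.png

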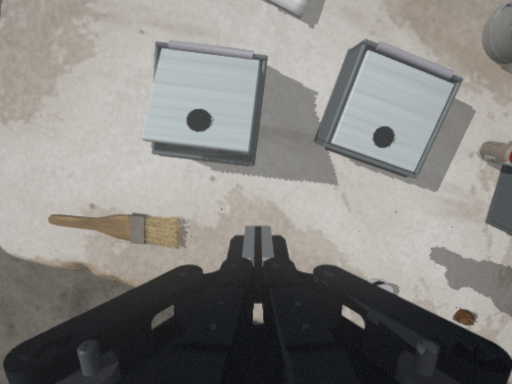

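Wrist picture: the open pad is at (199,120) and the spare's pad at (384,137), with nothing in the way. The case is turned about 11°.

Call:
servo_tool --moves '[[[0,0,0],[0.015,-0.014,0.02],0],[[0,0,0],[0.021,-0.02,0.03],0],[[0,0,0],[0.017,-0.016,0.025],0],[[0,0,0],[0.0085,-0.008,0.011],0],[[0,0,0],[0,0,0],0],[[0,0,0],[0,0,0],0]]'

```text
time: 3.9
ee_pos: [0.5149, 0.1897, 0.1161]
tcp_rot: [-179.0, -0.0, 19.7]
wrist_force: [0.1, -0.4, 0.4]
opening: 0.0001
grasp_force: 0.0
```

Call:
servo_tool --moves '[[[0,0,0],[0,0,0.006],0],[[0,0,0],[0,0,0.006],0],[[0,0,0],[-0.002,0,0.006],0],[[0,0,0],[-0.003,-0.0005,0.006],0],[[0,0,0],[-0.003,-0.0005,0.006],0],[[0,0,0],[-0.003,0,0.006],0],[[0,0,0],[-0.002,0,0.006],0],[[0,0,0],[-0.001,0,0.005],0],[[0,0,0],[-0.001,0,0.004],0],[[0,0,0],[0,0,0],0],[[0,0,0],[0,0,0],0]]'

```text
time: 5.0
ee_pos: [0.5006, 0.1864, 0.0642]
tcp_rot: [-178.9, -0.0, 19.8]
wrist_force: [0.2, 0.2, 0.5]
opening: -0.0001
grasp_force: 0.5
```

```bash
python3 - <<'E'
from h import *
delta([.4935,.208,.055])
E
```

```text
t 5.0 pos [0.5006 0.1864 0.0642] rot [-178.9   -0.    19.8] F [0.24 0.23 0.55] op -0.0001 tool delta [ 0.0006 -0.0226  0.0096]
```

The wide row was speed-limited and left the tool 22 mm off sideways. I'll lift and re-centre before pressing.

Call:
servo_tool --moves '[[[0,0,0],[0,0,-0.02],0],[[0,0,0],[0,0,-0.03],0],[[0,0,0],[0.003,-0.006,-0.01],0],[[0,0,0],[0.004,-0.006,0],0],[[0,0,0],[0.004,-0.006,0],0],[[0,0,0],[0.004,-0.005,0],0],[[0,0,0],[0,0,0],0],[[0,0,0],[0,0,0],0]]'

```text
time: 5.8
ee_pos: [0.5104, 0.202, 0.1236]
tcp_rot: [-178.5, 0.1, 20.8]
wrist_force: [-0.1, 0.4, 0.4]
opening: 0.0001
grasp_force: 0.0
```

```bash
python3 - <<'E'
from h import *
delta([.508,.211,.115])
analyse('side','case_open_pad')
E
```

```text
t 5.8 pos [0.5104 0.202  0.1236] rot [-1.785e+02  1.000e-01  2.080e+01] F [-0.08  0.38  0.42] op 0.0001 tool delta [ 0.001  -0.009   0.0089]
side case_open_pad 0.19 mark [0.5488 0.0207 0.0592] dark 38 [0.5476 0.0205 0.0589]
  lid rect [array([0., 0.]), array([0., 0.]), np.float64(0.0)] zmed nan
  return _methods._mean(a, axis=axis, dtype=dtype,
  ret = ret.dtype.type(ret / rcount)
```

```bash
python3 - <<'E'
from h import *
o=get_obs();print(np.round(o['q'],2),np.round(o['joint_efforts'],1),np.round(o['torque'],2))
cv2.imwrite('pics/s2.png',camera('scene')[0][:,:,::-1])
E
```

```text
[ 20.68   3.98   0.54  86.6    1.55 179.94] [  0.1 -51.2  47.   -0.    0.1  -0. ] [-0.01 -0.01  0.01]
```

View pics/s2.png

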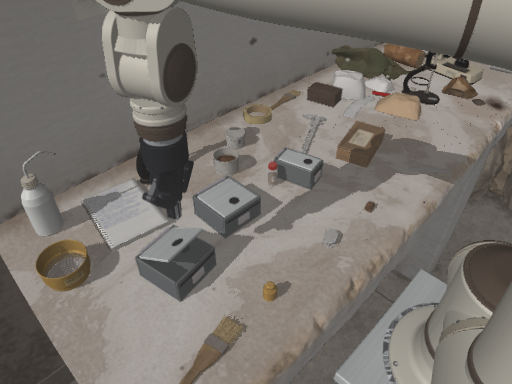

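Joint 6 has run into its 180° limit, which is why the pose drifted. I'll turn the tool towards positive yaw to free it.

```bash
cat >> h.py <<'E'
def turn(yaw):
    from scipy.spatial.transform import Rotation as Ro
    a=Ro.from_euler('xyz',get_obs()['tcp_rot'],degrees=True);b=Ro.from_euler('xyz',[180,0,yaw],degrees=True)
    print('rotvec',np.degrees((a.inv()*b).as_rotvec()).round(2))
E
python3 - <<'E'
from h import *
turn(20.8);turn(45)
E
```

```text
rotvec [-1.55  0.02 -0.06]
rotvec [ -1.53  -0.31 -24.26]
```

Call:
servo_tool --moves '[[[0,0,-6],[0,0,0],0],[[-0.5,-0.1,-6],[0,0,0],0],[[-0.5,-0.1,-6],[0,0,0],0],[[-0.5,-0.1,-6],[0,0,0],0],[[0,0,0],[0,0,0],0],[[0,0,0],[0,0,0],0]]'

```text
time: 6.6
ee_pos: [0.5106, 0.202, 0.1246]
tcp_rot: [180.0, -0.1, 44.6]
wrist_force: [-1.3, -0.5, -0.1]
opening: 0.0001
grasp_force: 0.0
```

```bash
python3 - <<'E'
from h import *
delta([.508,.211,.115]);turn(45);analyse('wrist','case_open_pad')
E
```

```text
t 6.6 pos [0.5106 0.202  0.1246] rot [ 1.80e+02 -1.00e-01  4.46e+01] F [-1.26 -0.52 -0.14] op 0.0001 tool delta [ 0.0044 -0.0083  0.0096]
rotvec [ 0.   -0.1  -0.42]
wrist case_open_pad 0.57 mark [0.5118 0.2098 0.0925] dark 20 [0.5049 0.2051 0.0966]
  lid rect [array([0.522, 0.195]), array([0.108, 0.143]), np.float64(12.045)] zmed 0.0816
```

Call:
servo_tool --moves '[[[0,0,0],[0.0022,-0.004,0.005],0],[[0,0,0],[0.0022,-0.0043,0.005],0],[[0,0,0],[0,0,0.006],0],[[0,0,0],[0,0,0.006],0],[[0,0,0],[-0.0015,-0.001,0.006],0],[[0,0,0],[-0.0025,-0.0015,0.006],0],[[0,0,0],[-0.0025,-0.0015,0.006],0],[[0,0,0],[-0.0025,-0.0015,0.006],0],[[0,0,0],[-0.002,-0.0015,0.006],0],[[0,0,0],[-0.0015,-0.001,0.006],0],[[0,0,0],[0,0,0.004],0],[[0,0,0],[0,0,0],0]]'

```text
time: 7.95
ee_pos: [0.4933, 0.2079, 0.062]
tcp_rot: [-180.0, -0.1, 44.7]
wrist_force: [0.3, -0.3, 1.0]
opening: -0.0
grasp_force: 0.5
```

```bash
python3 - <<'E'
from h import *
delta([.4935,.208,.055])
E
```

```text
t 7.95 pos [0.4933 0.2079 0.062 ] rot [-1.80e+02 -1.00e-01  4.47e+01] F [ 0.33 -0.29  1.02] op -0.0 tool delta [0.0002 0.     0.007 ]
```

Call:
servo_tool --moves '[[[0,0,0],[0,0,0.002],0],[[0,0,0],[0,0,0.002],0],[[0,0,0],[0,0,0.002],0],[[0,0,0],[0,0,0.001],0],[[0,0,0],[0,0,0],0]]'

```text
time: 8.45
ee_pos: [0.4934, 0.2079, 0.0553]
tcp_rot: [-180.0, -0.1, 44.7]
wrist_force: [-0.9, 0.1, 2.4]
opening: -0.0001
grasp_force: 0.8
```

Call:
servo_tool --moves '[[[0,0,0],[0,0,0.001],0],[[0,0,0],[0,0,0],0]]'

```text
time: 8.65
ee_pos: [0.4935, 0.208, 0.0545]
tcp_rot: [180.0, -0.1, 44.8]
wrist_force: [-0.9, -0.3, 2.1]
opening: 0.0004
grasp_force: 0.8
```

Call:
servo_tool --moves '[[[0,0,0],[0,0,0.0005],0],[[0,0,0],[0,0,0],0]]'

```text
time: 8.85
ee_pos: [0.4935, 0.2079, 0.054]
tcp_rot: [180.0, -0.1, 44.7]
wrist_force: [-1.3, 0.6, 1.5]
opening: -0.0002
grasp_force: 0.9
```

Call:
servo_tool --moves '[[[0,0,0],[0,0,0.001],0],[[0,0,0],[0,0,0],0]]'

```text
time: 9.05
ee_pos: [0.4935, 0.2079, 0.0529]
tcp_rot: [180.0, -0.1, 44.7]
wrist_force: [-1.0, -0.8, 2.4]
opening: 0.0005
grasp_force: 0.8
```

Call:
servo_tool --moves '[[[0,0,0],[0,0,0.0005],0],[[0,0,0],[0,0,0],0]]'

```text
time: 9.25
ee_pos: [0.4935, 0.2079, 0.0525]
tcp_rot: [180.0, -0.1, 44.7]
wrist_force: [-1.3, 0.1, 1.8]
opening: 0.0002
grasp_force: 0.8
```

Call:
servo_tool --moves '[[[0,0,0],[0,0,0.001],0],[[0,0,0],[0,0,0],0]]'

```text
time: 9.45
ee_pos: [0.4935, 0.2079, 0.0514]
tcp_rot: [180.0, -0.1, 44.7]
wrist_force: [-1.0, 0.6, 1.3]
opening: 0.0001
grasp_force: 0.8
```

Call:
servo_tool --moves '[[[0,0,0],[0,0,0.001],0],[[0,0,0],[0,0,0],0]]'

```text
time: 9.65
ee_pos: [0.4935, 0.2079, 0.0504]
tcp_rot: [180.0, -0.1, 44.7]
wrist_force: [-1.3, 0.2, 2.1]
opening: 0.0003
grasp_force: 0.8
```

```bash
python3 - <<'E'
from h import *
im=camera('side')[0][120:240,160:320];cv2.imwrite('pics/c3.png',cv2.resize(im[:,:,::-1],None,fx=5,fy=5,interpolation=2))
E
```

```text
(no output)
```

View pics/c3.png

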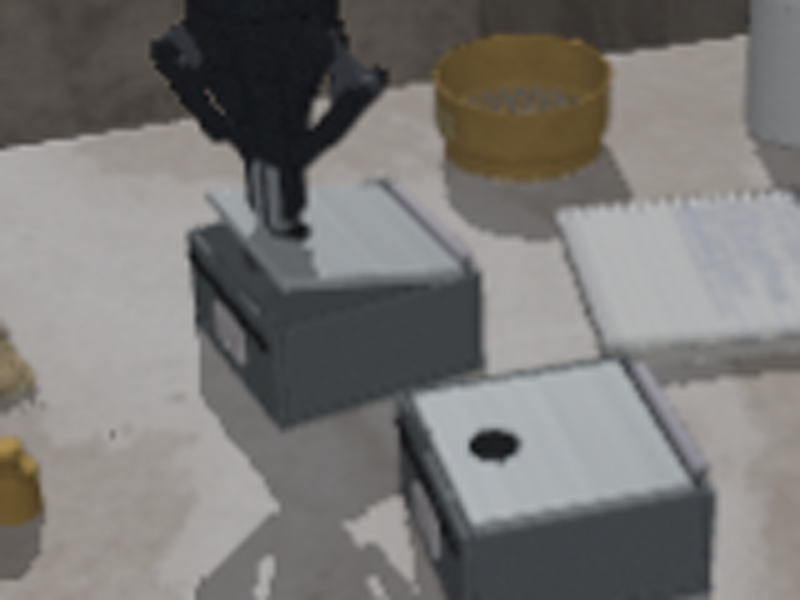

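Side crop: the lid is only half down (gap at crop (285,305)) and the fingertip is on the front of the pad. The reading says z = 0.050, so I'll check that against the picture.

```bash
python3 - <<'E'
from h import *
o=get_obs();e=np.array(o['ee_pos'])
for c in ['side','scene']:
    for dz in (0,.025): 
        p=pix(e+[0,0,dz],c);print(c,dz,p.round(1),((p-[160,120])*5).round())
    im,d=camera(c)
    P,u,v=pts(d>0,d,c)
    s=(np.hypot(*(P-e)[:,:2].T)<.03)&(im.max(2)[v,u]<45)
    print(' dark near tcp: z pct',np.percentile(P[s,2],[1,5,20,50]).round(3), P[s&(P[:,2]<np.percentile(P[s,2],8))].mean(0).round(3))
    M=(np.hypot(*(P-[.535,.217,.06])[:,:2].T)<.03)&(im.max(2)[v,u]>110)
    A=np.c_[P[M][:,:2],np.ones(M.sum())];co=np.linalg.lstsq(A,P[M][:,2],rcond=None)[0]
    print(' lid slope',co.round(3),'z at pad',co@[e[0],e[1],1],M.sum())
E
```

```text
side 0 [216.2 174.1] [281. 270.]
side 0.025 [215.5 165.6] [278. 228.]
 dark near tcp: z pct [0.077 0.105 0.132 0.16 ] [0.499 0.198 0.099]
 lid slope [ 0.692 -5.907  1.041] z at pad 0.15409461796392077 248
scene 0 [185.4 260.2] [127. 701.]
scene 0.025 [183.9 252. ] [119. 660.]
 dark near tcp: z pct [0.105 0.129 0.152 0.168] [0.481 0.21  0.122]
 lid slope [-0.249 -0.062  0.215] z at pad 0.07917769563121058 233
```

The picture and depth put the real fingertip about 26 mm above the reported TCP, with the lid at about 0.25 rad. I'll keep pressing and go by force.

Call:
servo_tool --moves '[[[0,0,0],[0,0,0.003],0],[[0,0,0],[0,0,0.003],0],[[0,0,0],[0,0,0.003],0],[[0,0,0],[0,0,0.003],0],[[0,0,0],[0,0,0.002],0],[[0,0,0],[0,0,0],0]]'

```text
time: 10.4
ee_pos: [0.4935, 0.2079, 0.0361]
tcp_rot: [180.0, -0.1, 44.7]
wrist_force: [-0.3, -0.2, 1.5]
opening: 0.0002
grasp_force: 0.8
```

Call:
servo_tool --moves '[[[0,0,0],[0,0,0.002],0],[[0,0,0],[0,0,0.001],0],[[0,0,0],[0,0,0],0]]'

```text
time: 10.7
ee_pos: [0.4936, 0.208, 0.0334]
tcp_rot: [180.0, -0.1, 44.7]
wrist_force: [-0.5, -0.7, 1.8]
opening: 0.0001
grasp_force: 0.8
```

Call:
servo_tool --moves '[[[0,0,0],[0,0,0.002],0],[[0,0,0],[0,0,0],0]]'

```text
time: 10.9
ee_pos: [0.4936, 0.208, 0.0313]
tcp_rot: [180.0, -0.1, 44.7]
wrist_force: [-0.2, 0.6, 2.4]
opening: -0.0002
grasp_force: 0.8
```

Call:
servo_tool --moves '[[[0,0,0],[0,0,0.002],0],[[0,0,0],[0,0,0],0]]'

```text
time: 11.1
ee_pos: [0.4936, 0.208, 0.0293]
tcp_rot: [180.0, -0.1, 44.7]
wrist_force: [-1.0, -0.2, 1.9]
opening: -0.0003
grasp_force: 1.0
```

```bash
python3 - <<'E'
from h import *
delta([.4935,.208,.03])
im=camera('side')[0][120:240,160:320];cv2.imwrite('pics/c4.png',cv2.resize(im[:,:,::-1],None,fx=5,fy=5,interpolation=2))
E
```

```text
t 11.1 pos [0.4936 0.208  0.0293] rot [ 1.80e+02 -1.00e-01  4.47e+01] F [-1.   -0.18  1.86] op -0.0003 tool delta [-0.0001 -0.0001 -0.0007]
```

View pics/c4.png

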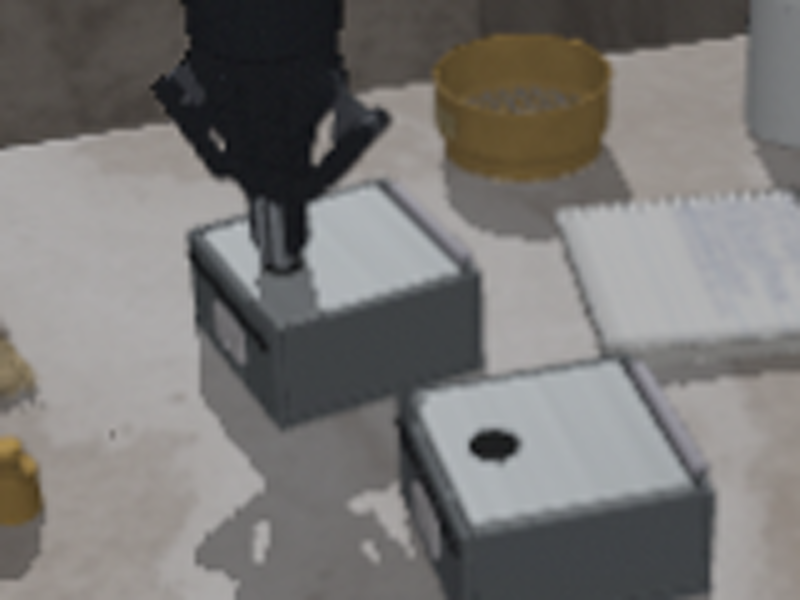

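Crop: the lid is now about level in its rim, with the fingertip on the pad at crop (285,265). The last millimetres go down in small steps.

Call:
servo_tool --moves '[[[0,0,0],[0,0,0.001],0],[[0,0,0],[0,0,0.001],0],[[0,0,0],[0,0,0],0]]'

```text
time: 11.45
ee_pos: [0.4934, 0.2079, 0.0273]
tcp_rot: [180.0, -0.1, 44.7]
wrist_force: [-2.3, 0.8, 2.4]
opening: -0.0001
grasp_force: 1.2
```

Call:
servo_tool --moves '[[[0,0,0],[0,0,0.001],0],[[0,0,0],[0,0,0],0]]'

```text
time: 11.65
ee_pos: [0.4935, 0.208, 0.0264]
tcp_rot: [180.0, -0.1, 44.8]
wrist_force: [-2.6, 0.4, 2.2]
opening: 0.0003
grasp_force: 1.2
```

Call:
servo_tool --moves '[[[0,0,0],[0,0,0.001],0],[[0,0,0],[0,0,0],0]]'

```text
time: 11.85
ee_pos: [0.4936, 0.2079, 0.0254]
tcp_rot: [180.0, -0.1, 44.7]
wrist_force: [-1.6, 0.8, 2.1]
opening: -0.0
grasp_force: 1.2
```

Call:
servo_tool --moves '[[[0,0,0],[0,0,0.001],0],[[0,0,0],[0,0,0],0]]'

```text
time: 12.05
ee_pos: [0.4936, 0.208, 0.0247]
tcp_rot: [180.0, -0.1, 44.7]
wrist_force: [-2.8, 0.2, 4.7]
opening: -0.0002
grasp_force: 2.2
```

Call:
servo_tool --moves '[[[0,0,0],[0,0,0.001],0],[[0,0,0],[0,0,0],0]]'

```text
time: 12.25
ee_pos: [0.4937, 0.208, 0.0243]
tcp_rot: [180.0, -0.1, 44.7]
wrist_force: [-5.8, -1.1, 9.0]
opening: 0.0002
grasp_force: 4.8
```

Call:
servo_tool --moves '[[[0,0,0],[0,0,0.001],0],[[0,0,0],[0,0,0],0]]'

```text
time: 12.45
ee_pos: [0.4937, 0.208, 0.024]
tcp_rot: [180.0, -0.2, 44.7]
wrist_force: [-7.1, -2.0, 13.7]
opening: -0.0003
grasp_force: 7.5
```

That is the stop, at 13.7 N. Release and look.

Call:
servo_tool --moves '[[[0,0,0],[0,0,-0.003],0],[[0,0,0],[0,0,-0.005],0],[[0,0,0],[0,0,-0.01],0],[[0,0,0],[0,0,-0.03],0],[[0,0,0],[0,0,-0.03],0],[[0,0,0],[0,0,-0.02],0],[[0,0,0],[0,0,0],0],[[0,0,0],[0,0,0],0]]'

```text
time: 13.25
ee_pos: [0.4937, 0.2079, 0.1207]
tcp_rot: [180.0, -0.1, 44.7]
wrist_force: [-0.3, 0.2, 0.7]
opening: 0.0001
grasp_force: 0.0
```

```bash
python3 - <<'E'
from h import *
analyse('side','case_open_pad');analyse('scene','case_open_pad');analyse('scene','case_narrow_pad')
delta([.5255,-.2228,.13])
im=camera('side')[0][120:240,160:320];cv2.imwrite('pics/c5.png',cv2.resize(im[:,:,::-1],None,fx=5,fy=5,interpolation=2))
E
```

```text
side case_open_pad 0.92 mark [0.4926 0.2092 0.0568] dark 24 [0.4933 0.2063 0.0591]
  lid rect [array([0.517, 0.211]), array([0.107, 0.111]), np.float64(8.426)] zmed 0.057
scene case_open_pad 0.88 mark [0.4954 0.2062 0.0647] dark 64 [0.4939 0.2088 0.062 ]
  lid rect [array([0.519, 0.214]), array([0.108, 0.108]), np.float64(15.485)] zmed 0.0598
scene case_narrow_pad 0.83 mark [ 0.5255 -0.222   0.0597] dark 25 [ 0.5266 -0.2224  0.0616]
t 13.7 pos [0.4933 0.2078 0.1202] rot [ 1.80e+02 -1.00e-01  4.47e+01] F [0.07 0.22 0.07] op 0.0001 tool delta [-0.2803  0.3285 -0.0101]
```

View pics/c5.png

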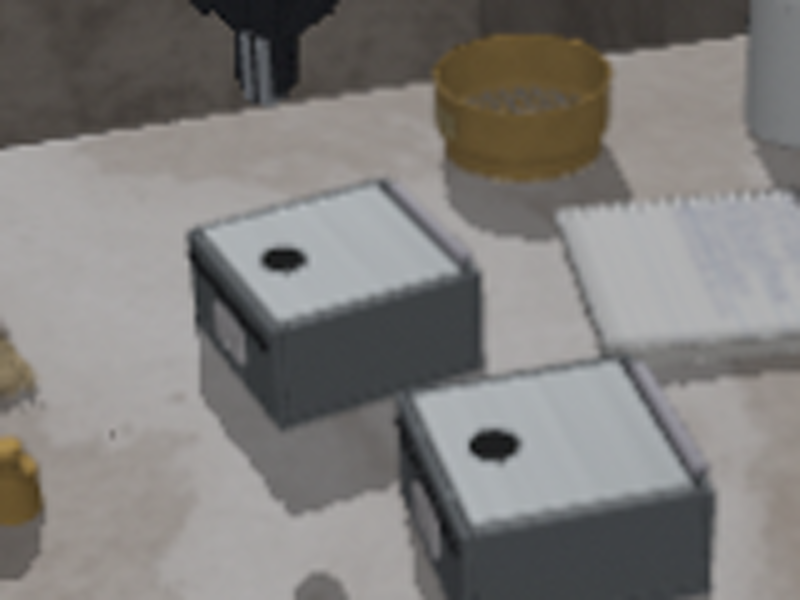

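The first case is shut and level (pad at z ≈ 0.06). Now the narrow case.

Call:
servo_tool --moves '[[[0,0,0],[-0.012,0.014,0],0],[[0,0,0],[-0.024,0.028,0],0],[[0,0,0],[-0.025,0.03,0],0],[[0,0,0],[-0.026,0.03,0],0],[[0,0,0],[-0.026,0.03,0],0],[[0,0,0],[-0.026,0.03,0],0],[[0,0,0],[-0.026,0.03,0],0],[[0,0,0],[-0.026,0.03,0],0],[[0,0,0],[-0.026,0.03,0],0],[[0,0,0],[-0.026,0.03,0],0],[[0,0,0],[-0.024,0.028,0],0],[[0,0,0],[-0.013,0.018,0],0]]'

```text
time: 14.95
ee_pos: [0.5252, -0.2247, 0.1199]
tcp_rot: [180.0, -0.1, 44.6]
wrist_force: [-0.4, 0.9, -0.0]
opening: 0.0002
grasp_force: 0.0
```

Call:
servo_tool --moves '[[[0,0,0],[0,0,0],0],[[0,0,0],[0,0,0],0]]'

```text
time: 15.15
ee_pos: [0.5253, -0.2223, 0.1198]
tcp_rot: [-180.0, -0.1, 44.7]
wrist_force: [-1.4, -0.1, -0.5]
opening: 0.0
grasp_force: 0.0
```

```bash
python3 - <<'E'
from h import *
delta([.526,-.2224,.05]); analyse('wrist','case_narrow_pad')
E
```

```text
t 15.15 pos [ 0.5253 -0.2223  0.1198] rot [-1.80e+02 -1.00e-01  4.47e+01] F [-1.35 -0.14 -0.46] op 0.0 tool delta [0.0003 0.0006 0.0698]
wrist case_narrow_pad 0.77 mark [ 0.5231 -0.2215  0.0614] dark 132 [ 0.5234 -0.2251  0.0609]
  lid rect [array([ 0.551, -0.217]), array([0.106, 0.057]), np.float64(12.808)] zmed 0.0589
```

Call:
servo_tool --moves '[[[0,0,0],[0,0,0.02],0],[[0,0,0],[0,0,0.02],0],[[0,0,0],[0,0,0.013],0],[[0,0,0],[0,0,0.004],0],[[0,0,0],[0,0,0.002],0],[[0,0,0],[0,0,0],0]]'

```text
time: 15.9
ee_pos: [0.5258, -0.2221, 0.0617]
tcp_rot: [180.0, -0.1, 44.8]
wrist_force: [-0.3, -0.6, 0.5]
opening: -0.0004
grasp_force: 0.0
```

Call:
servo_tool --moves '[[[0,0,0],[0,0,0.004],0],[[0,0,0],[0,0,0.004],0],[[0,0,0],[0,0,0.004],0],[[0,0,0],[0,0,0.004],0],[[0,0,0],[0,0,0.004],0],[[0,0,0],[0,0,0.003],0],[[0,0,0],[0,0,0],0]]'

```text
time: 16.6
ee_pos: [0.5253, -0.222, 0.0375]
tcp_rot: [-180.0, -0.1, 44.7]
wrist_force: [-0.9, -0.4, -0.0]
opening: 0.0001
grasp_force: 0.0
```

```bash
python3 - <<'E'
from h import *
delta([.526,-.2224,.03])
im=camera('side')[0][220:340,220:380];cv2.imwrite('pics/c6.png',cv2.resize(im[:,:,::-1],None,fx=5,fy=5,interpolation=2))
E
```

```text
t 16.6 pos [ 0.5253 -0.222   0.0375] rot [-1.80e+02 -1.00e-01  4.47e+01] F [-0.93 -0.4  -0.04] op 0.0001 tool delta [0.0002 0.0008 0.0075]
```

View pics/c6.png

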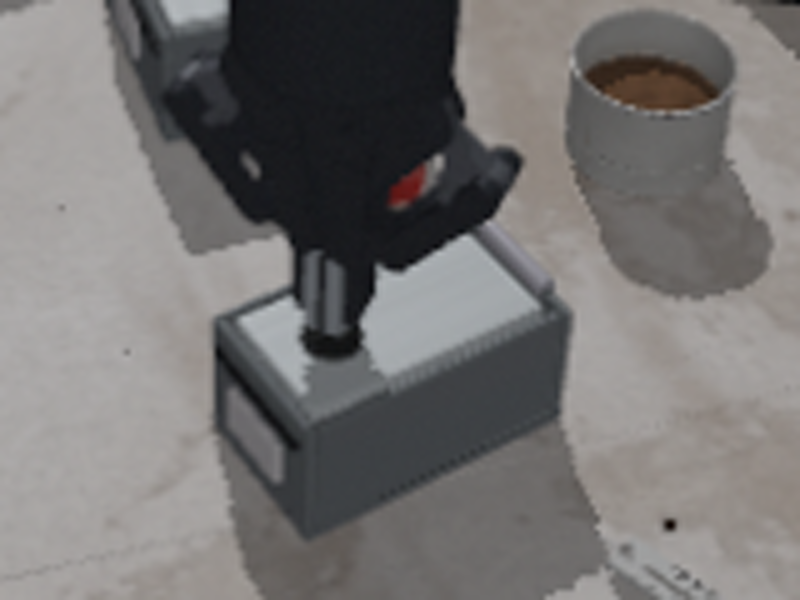

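Crop: the fingertip is just above the pad at (330,340), and the vial (red) is behind and clear. Pressing.

Call:
servo_tool --moves '[[[0,0,0],[0,0,0.003],0],[[0,0,0],[0,0,0.003],0],[[0,0,0],[0,0,0.002],0],[[0,0,0],[0,0,0.002],0],[[0,0,0],[0,0,0],0]]'

```text
time: 17.15
ee_pos: [0.5255, -0.2222, 0.0279]
tcp_rot: [180.0, -0.1, 44.7]
wrist_force: [-1.3, -0.4, 1.3]
opening: 0.0003
grasp_force: 0.9
```

Call:
servo_tool --moves '[[[0,0,0],[0,0,0.001],0],[[0,0,0],[0,0,0],0]]'

```text
time: 17.35
ee_pos: [0.5256, -0.2221, 0.0271]
tcp_rot: [180.0, -0.1, 44.7]
wrist_force: [-1.8, -0.5, 2.3]
opening: 0.0001
grasp_force: 1.0
```

Call:
servo_tool --moves '[[[0,0,0],[0,0,0.001],0],[[0,0,0],[0,0,0],0]]'

```text
time: 17.55
ee_pos: [0.5257, -0.2221, 0.0261]
tcp_rot: [180.0, -0.1, 44.7]
wrist_force: [-0.0, -0.7, 2.7]
opening: -0.0002
grasp_force: 1.0
```

Call:
servo_tool --moves '[[[0,0,0],[0,0,0.001],0],[[0,0,0],[0,0,0.001],0],[[0,0,0],[0,0,0],0]]'

```text
time: 17.85
ee_pos: [0.5257, -0.2222, 0.0247]
tcp_rot: [180.0, -0.1, 44.7]
wrist_force: [-2.3, -0.7, 5.9]
opening: -0.0001
grasp_force: 3.2
```

Call:
servo_tool --moves '[[[0,0,0],[0,0,0.001],0],[[0,0,0],[0,0,0],0]]'

```text
time: 18.05
ee_pos: [0.5258, -0.2222, 0.0244]
tcp_rot: [179.9, -0.1, 44.7]
wrist_force: [-5.1, 0.9, 11.1]
opening: -0.0001
grasp_force: 5.7
```

Call:
servo_tool --moves '[[[0,0,0],[0,0,-0.004],0],[[0,0,0],[0,0,-0.01],0],[[0,0,0],[0,0,-0.03],0],[[0,0,0],[0,0,-0.04],0],[[0,0,0],[0,0,-0.04],0],[[0,0,0],[0,0,-0.03],0],[[0,0,0],[0,0,-0.02],0],[[0,0,0],[0,0,0],0],[[0,0,0],[0,0,0],0],[[0,0,0],[0,0,0],0],[[0,0,0],[0,0,0],0],[[0,0,0],[0,0,0],0]]'

```text
time: 19.25
ee_pos: [0.5251, -0.2221, 0.1963]
tcp_rot: [-179.9, -0.1, 44.7]
wrist_force: [-0.5, 0.4, -0.1]
opening: -0.0001
grasp_force: 0.0
```

```bash
python3 - <<'E'
from h import *
for n in ['case_open_pad','case_narrow_pad','case_spare_pad']: analyse('side',n)
delta([.526,-.2224,.2])
im=camera('side')[0][130:340,170:420];cv2.imwrite('pics/c7.png',cv2.resize(im[:,:,::-1],None,fx=2.8,fy=2.8,interpolation=2))
E
```

```text
side case_open_pad 0.57 mark [0.4891 0.2095 0.0543] dark 24 [0.4932 0.2058 0.0594]
  lid rect [array([0.517, 0.211]), array([0.104, 0.109]), np.float64(10.241)] zmed 0.057
side case_narrow_pad 0.94 mark [ 0.5411 -0.2227  0.0904] dark 50 [ 0.537  -0.2228  0.0942]
  lid rect [array([ 0.554, -0.204]), array([0.092, 0.08 ]), np.float64(12.586)] zmed 0.0832
side case_spare_pad 0.71 mark [0.5472 0.0186 0.0596] dark 36 [0.5472 0.0202 0.0589]
  lid rect [array([0.571, 0.021]), array([0.098, 0.108]), np.float64(1.152)] zmed 0.0572
t 19.7 pos [ 0.5254 -0.2223  0.1972] rot [ 1.80e+02 -1.00e-01  4.47e+01] F [0.12 0.48 0.19] op 0.0002 tool delta [ 0.0003  0.0005 -0.0028]
```

View pics/c7.png

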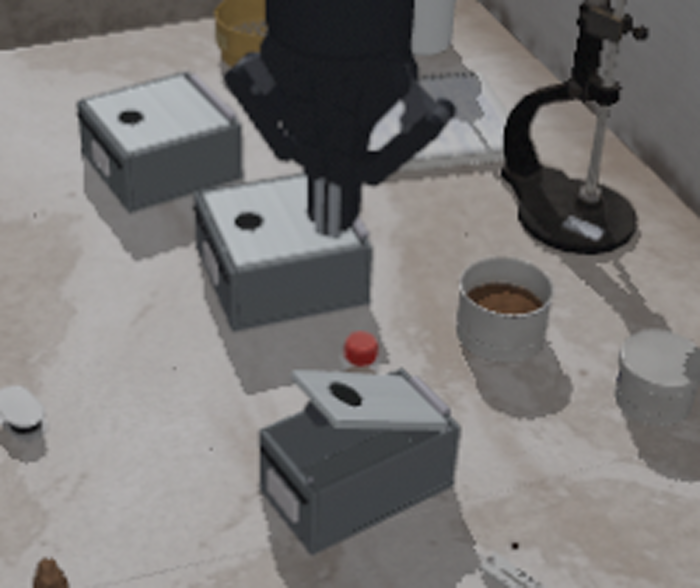

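The picture shows the first case shut (pad at (130,117)), the spare shut (248,220) and the narrow lid open (345,395). The vial is still standing and the gripper is clear of everything.

```bash
python3 -c "
from workcell import *
print(job_done())"
```

```text
the job is handed in; nothing more can be done
None
```

The job is handed in: the filled wide case is latched shut, the narrow case then sprang open and stayed open, and the spare case stayed shut, all seen in the last camera check (about 20 s used; the presses peaked at 13.7 N on the wide lid, slightly over the suggested 12 N, and 11.1 N on the narrow one).

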